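# Set the pointer to a painted panel's red line

## Robot

A 6-joint arm with a two-finger parallel gripper is mounted at the origin on the work surface. World frame = base frame: x ahead of the robot, y to its left, z up, the work surface at z = 0. Lengths are in mm, angles in rad, forces in N, time in s.
With the tool pointing down it reaches from about 275 to 1000 mm from the base axis. Payload 8.4 kg.
Tool frame: the origin (TCP) lies between the finger pads, 19 mm behind the fingertips; this is the grasp point; z points along the fingers, y is the line along which they close (so a half turn about z gives the same grasp; the last joint's range is limited). The gripper opens to 85 mm and grips with 20 to 120 N. Pads are 22 mm wide; open, the fingers measure 114 mm over their backs; the gripper's body (76 mm by 85 mm) begins 54 mm behind the grasp point. The pads swing forward as they close: fully open they stand 13 mm farther back than shut.
Start: joints at [1.142, 0.353, 1.633, -0, 1.155, -0.002], TCP at [258.724, 568.938, 249.981] pointing down, gripper open.
Joint ranges: [-2.63, 2.63], [-0.92, 2.1], [0.06, 2.66], [-1.3, 4.44], [0, 2.69], [-3.02, 3.02]. Speed limits (rad/s): [2.22, 2.22, 2.79, 3.14, 3.14, 3.14].

## Interface

Orientations are given as [roll, pitch, yaw] about the fixed x, y, z axes, in that order (R = Rz(yaw) Ry(pitch) Rx(roll)).
In Python, from rig import sense, grab_frame, sign_off gives the robot as it stands. The module is installed in compiled form; this text tells all that it offers.
- The arm moves only by the tool send_rows, never from a script. Its argument "moves" is a list that holds one entry, the list of rows, each a list of 7 numbers: the shift along the world's x, y, z in m, then the turn, a rotation vector about the world's x, y, z in rad, then the opening, from -1 (shut) to 1 (fully open). In form: [[[dx, dy, dz, rx, ry, rz, jaw], ...]]. A call has 1 to 10 rows; each row shifts and turns the commanded pose from where the row before left it; what a row does not reach is not made up. A row lasts 1/10 s, in which the tool goes at most 50 mm and 8.59 degrees, less where a joint would pass 70% of its speed; a pose out of reach is approached as far as the arm can. A call with a gripper value outside its range is refused whole. The fingers move at their own pace and stop on an object; "grip_force" is the grip in N (left out, the last holds). Time passes only in rows, so rows that do not move let the fingers close. It gives the time, the measured TCP pose, the force, the opening and the grip force at its end, in the units of the state.
- sense(): the state, without advancing time (a new reading comes with each control period).
- grab_frame(name): name is "side" or "top" or "wrist"; returns a dict with "img" (384x512x3 uint8, red, green, blue), "mtx" (3x3 intrinsics, pixels), "dist" ([k1, k2, p1, p2, k3] as OpenCV has them; the pictures are not rectified), "rvec" (rotation vector, rad) and "tvec" (3), from world to camera coordinates, as OpenCV has them; the wrist camera has in their place "T_tool_cam" (4x4, takes a point from camera to tool coordinates, whose origin is the TCP and whose axes are the flange's). Camera axes: x right, y down, z forward; pixel columns grow to the right and rows downward; lengths in mm; the calibration is good to about 2 mm. A picture is of the moment at which its call begins: read the wrist's pose just before it. There is no depth.
- sign_off(): hands the job in; it is judged then, once.
The state is a dict: "clock": time; "qpos": joint angles; "qvel": joint speeds; "joint_efforts": joint torques, N m; "eef_pos": TCP position; "tcp_rot": TCP orientation; "contact_force": force on the tool from outside, world axes, zero at the start; "wrist_torque": the same for the moment, N m; "opening": opening from 0.0 (shut) to 1.0 (fully open); "grasp_force": force on a finger pad.
Only numpy, scipy, OpenCV 4.12 (cv2) and the standard library are available. Lean on these libraries where they do the work, as an engineer would, in place of code of your own. Each camera call takes 0.05 s, during which the arm holds its last target. There are 200 camera calls.

## Task

Take the painted panel off its drying rest and stand it gently upright on its lower edge on the ledge of the marking-out stand, between fence and lip, wholly on the ledge, with the painted face towards the pointer, and let go of it. Then turn the black knob, a little at a time, until the black needle stands in front of the red line on the panel. Do not push the pointer itself, and leave everything else where it is.

Things in the scene. Friction and masses are not known exactly. Their poses are not given: they have to be found in the camera images.
- panel: Loose wooden panel, 130 wide (y) x 120 tall (z) x 16 mm thick (x), gilded and blue on its +x face, with an 8 mm wide red line up the middle of that face and over the top edge. Origin: middle of its lower edge; z up the panel. It starts leaning on the rest, 30 degrees from upright, top towards the robot; its upper 55 mm are clear on both sides, to be pinched by the top edge with the tool tilted.
- panel_top (a point): middle of the panel's top edge (120 mm above panel along its z)
- red_line (a point): point on the red line in the middle of the painted face (8 mm in front of the panel's mid-plane, 60 mm above its lower edge)
- rest: Small fixed wooden drying rest, base 110 x 110 mm, 90 mm high; origin under the middle of its base. The panel's foot stands on its slanted ledge (20 mm along +x, 34 mm up); its back leans on a 100 mm wide slanted board at the robot's side.
- stand: Fixed marking-out stand, base 320 long (y) x 150 x 15 mm. Origin on the table under the ledge's middle; +x is the pointer's side (away from the robot), +y runs to the knob. The ledge is the base's top between a fence (face at x = -13 mm, top 65 mm up) and a low lip (face at x = +13 mm, top 25 mm up), both 160 mm long. Pointer rail at x = 52 mm. Green gear tower, 75 mm high, at y = 180 mm.
- ledge (a point): middle of the ledge's floor, 15 mm above the table (midway between fence and lip, midway along them)
- pointer: Brass carriage, 30 x 34 x 30 mm, on the rail, with an upright black needle that ends at pointer_tip. It slides along the stand's y, driven only by the knob; do not touch it.
- pointer_tip (a point): top of the black upright needle (3 mm wide), 88 mm above the table at the stand's x = 25 mm, about 17 mm in front of a standing panel's painted face
- knob (a joint): angle of the knob in rad, growing counter-clockwise seen from above; +1 rad moves the pointer 20 mm along the stand's +y (towards the knob); at 0 the pointer is level with the middle of the ledge; stops at +-3.6 rad. It turns easily and stays where it is left.
- knob_grip (a point): on the vertical axis of the round black knob (50 mm diameter, 32 mm high, with a white index line on top), 22 mm above the knob's underside, 105 mm above the table, 10 mm below its top: TCP height for a grasp from above; any yaw will do. The gear tower's top is 30 mm below this point.
- cup: plain white plastic cup, 72 mm across, 95 mm high; origin under its middle; a bystander, to be left alone
- mug: white ceramic mug with handle, 80 mm across, 95 mm high; origin under its middle; a bystander, to be left alone
- jar_red: small red paint jar, white cap, 42 mm across, 45 mm high; origin under its middle; a bystander, to be left alone
- jar_ochre: small yellow paint jar, white cap, 42 mm across, 45 mm high; origin under its middle; a bystander, to be left alone
- jar_blue: small blue paint jar, white cap, 42 mm across, 45 mm high; origin under its middle; a bystander, to be left alone
- palette: round white palette dish, 170 mm across, 18 mm high; origin under its middle; a bystander, to be left alone
- brush: paint brush with a wooden handle, 200 mm long, lying flat; origin under its middle; a bystander, to be left alone
- water: clear water bottle with a blue cap, 66 mm across, 200 mm high; origin under its middle; a bystander, to be left alone
Mind the look-alikes: they are no part of the job. Leave any pink look-alike of the panel alone.

How it is judged (in metres and radians):
On the way, in this order (a step that is already met when the one before it is completed fails the run):
1. the panel stands upright on the ledge, painted face to the pointer, released (z of panel in the frame of stand between 0.01 and 0.02 m and x of panel in the frame of stand between -0.012 and 0.012 m and y of panel in the frame of stand between -0.018 and 0.018 m and angle between panel's own z axis and vertical below 0.1 rad and x of pointer_tip in the frame of panel above 0 m and contact force between the fingers and panel below 0.2 N), for 0.2 s.
2. the needle stands in front of the red line (z of panel in the frame of stand between 0.01 and 0.02 m and x of panel in the frame of stand between -0.012 and 0.012 m and y of panel in the frame of stand between -0.018 and 0.018 m and angle between panel's own z axis and vertical below 0.1 rad and x of pointer_tip in the frame of panel above 0 m and y of pointer_tip in the frame of panel between -0.004 and 0.004 m), for 0.2 s.
At the end, for the whole second after the job is handed in: Panel at rest, released, upright within 0.1 rad, lower edge on the ledge floor (5 mm) between fence and lip and within 18 mm of the ledge's middle, painted face to the pointer; needle within 4 mm sideways of the middle of the red line; knob still (all of step 2 and contact force between the fingers and panel below 0.2 N and linear speed of panel below 0.02 m/s and velocity of joint knob between -0.05 and 0.05 rad/s); the robot touches nothing.
It fails at once if the pointer or its carriage was pushed by the robot instead of being driven by the knob (contact force between any of the fingers, the arm and pointer above 2 N).
It fails at once if the panel was dropped onto the stand (z of panel in the frame of stand below 0.045 m and horizontal distance between panel and ledge below 0.06 m and linear speed of panel above 0.4 m/s).
It fails at once if a bystander was moved by more than 30 mm (distance of any of cup, mug, jar_red, jar_ochre, jar_blue, palette, brush, water from where it was at the start of the episode above 0.03 m).
It also fails if it takes over 70 s, if anything falls off the work surface, if the arm or the gripper's body presses on something with over 40 N, if the wrist force passes 120 N, or if a joint passes its speed limit or range.

## Working session

There is one attempt and no reset: what is moved stays moved. The work goes in short steps, Python scripts to look and compute and a tool call to move; the robot and the scene stay as the last step left them, time stands still between calls to the robot, and variables do not carry over. Pictures are saved under pics/ and viewed, at most 10 in all, crops included, and the job is handed in when it is done.

Besides the shell and the picture viewer there is one more tool, called after "Call:" in YAML: its name, and indented under it one key for each argument. send_rows: Moves the arm, as the interface text tells. Its arguments: {"type":"object","properties":{"moves":{"type":"array"},"grip_force":{"type":"number"}},"required":["moves"]}

```bash
mkdir -p pics; cat > h.py <<'E'
import numpy as np, cv2, pickle
from rig import sense, grab_frame, sign_off
from scipy.spatial.transform import Rotation as R
def get(n,save=None):
    f=grab_frame(n)
    if save: cv2.imwrite('pics/'+save,cv2.cvtColor(f['img'],cv2.COLOR_RGB2BGR))
    pickle.dump(f,open(n+'.pkl','wb')); return f
def ray(f,uv):
    p=cv2.undistortPoints(np.array([[uv]],float),f['mtx'],f['dist'])[0,0]
    Rm=cv2.Rodrigues(np.array(f['rvec'],float))[0]; t=np.array(f['tvec'],float).ravel()
    return -Rm.T@t, Rm.T@np.array([p[0],p[1],1.])
def onz(f,uv,z):
    o,d=ray(f,uv); return o+d*(z-o[2])/d[2]
def tri(f1,u1,f2,u2):
    o1,d1=ray(f1,u1);o2,d2=ray(f2,u2)
    s=np.linalg.lstsq(np.c_[d1,-d2],o2-o1,rcond=None)[0]
    a=o1+s[0]*d1;b=o2+s[1]*d2
    return (a+b)/2,np.linalg.norm(a-b)
def proj(f,P):
    return cv2.projectPoints(np.array(P,float).reshape(-1,1,3),np.array(f['rvec'],float),np.array(f['tvec'],float),f['mtx'],f['dist'])[0].reshape(-1,2)
E
python3 - <<'E'
from h import *
a=get('top')['img'];b=get('side')['img']
for n in('top','side'):
    f=pickle.load(open(n+'.pkl','rb'));print(n,ray(f,(256,192)))
cv2.imwrite('pics/a.png',cv2.resize(a[...,::-1],(800,600),interpolation=2));cv2.imwrite('pics/b.png',cv2.resize(b[...,::-1],(800,600),interpolation=2))
print(sense())
E
```

```text
top (array([ 190.51130846,   -2.01166013, 1686.98035533]), array([ 0.21250075,  0.02005012, -0.97700315]))
side (array([342.70543026, 871.71387276, 774.17312779]), array([ 0.15859016, -0.80162589, -0.57669529]))
{'clock': 0.1, 'qpos': array([ 1.14158540e+00,  3.53560973e-01,  1.63403453e+00,  5.39384621e-07,
        1.15519817e+00, -2.42147570e-03]), 'qvel': array([-0.00156908, -0.00267232, -0.00203986, -0.00127706,  0.00124673,
       -0.00034253]), 'joint_efforts': array([-3.95983916e-04, -6.06358910e+01, -3.42816496e+01, -1.64834792e-04,
        3.93411261e-03,  1.80288441e-05]), 'eef_pos': array([258.56951776, 568.57869402, 249.35872609]), 'tcp_rot': array([-3.14039164e+00, -3.40144376e-06,  2.71480298e+00]), 'contact_force': array([-0.15156746, -0.41657593, -0.4183082 ]), 'wrist_torque': array([-0.00439554,  0.09242158, -0.01537824]), 'grasp_force': 0.0, 'opening': 0.9962504281919032}
```

View pics/a.png

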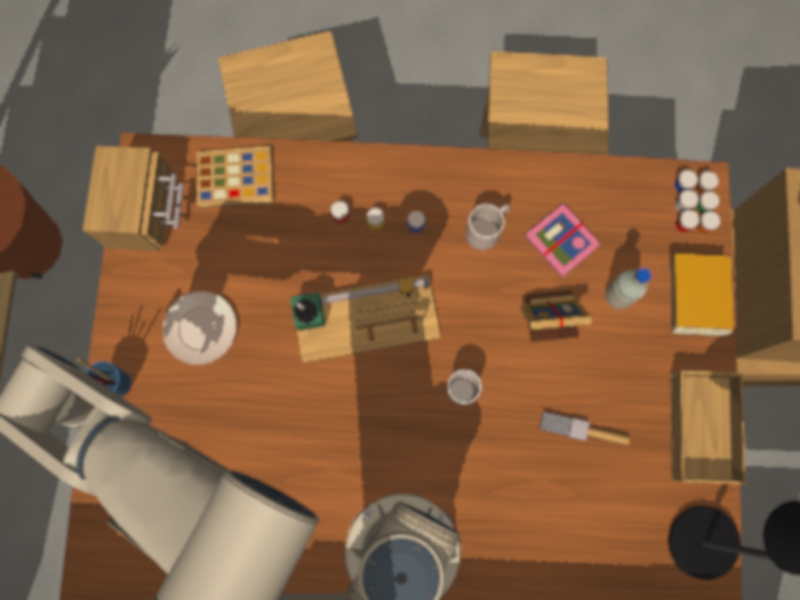

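View pics/b.png

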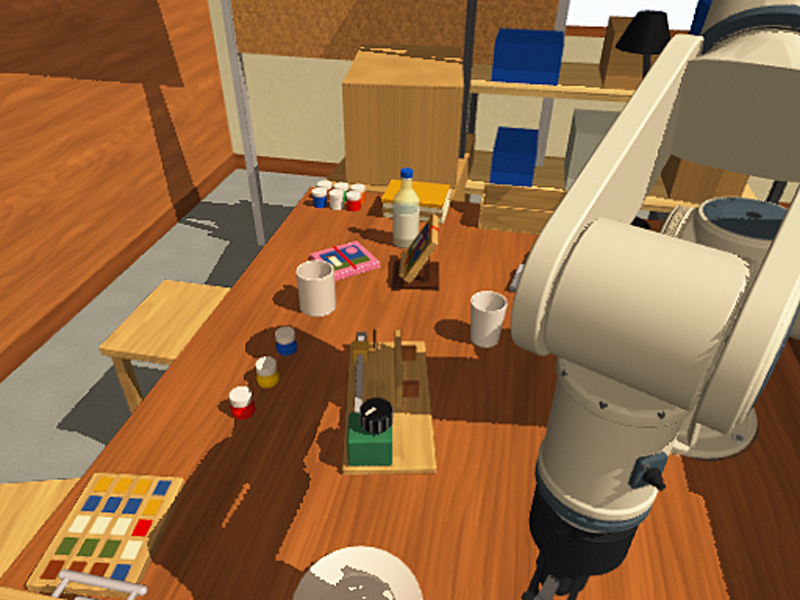

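The top view shows the panel on its rest at (558,310). There are two look-alikes: a pink panel lying flat at (563,240) and the paint tile box at (235,177). The stand is at (368,320), its knob at (306,310) and its pointer at (408,288). In the side view the leaning panel is at (422,250) and the pink one at (345,258). The one on the rest, with a gilded frame and leaning, matches the description; next is a close crop to check it.

```bash
python3 - <<'E'
from h import *
t=pickle.load(open('top.pkl','rb'))['img'];s=pickle.load(open('side.pkl','rb'))['img']
def c(i,x,y,w,h,k): return cv2.resize(i[y:y+h,x:x+w,::-1],(w*k,h*k),interpolation=cv2.INTER_CUBIC)
A=c(t,330,180,50,37,8); B=c(s,245,130,50,60,8)[:, :]; C=c(t,180,170,105,65,7)[:, :735]; D=c(s,215,200,70,110,5)
H=np.zeros((600,800,3),np.uint8); H[:296,:400]=A; H[:480,400:800]=B
cv2.imwrite('pics/c.png',H)
H=np.zeros((600,800,3),np.uint8); E=c(t,180,170,105,65,4); H[:260,:420]=E; H[:550,430:780]=D; cv2.imwrite('pics/d.png',H)
E
```

```text
(no output)
```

View pics/c.png

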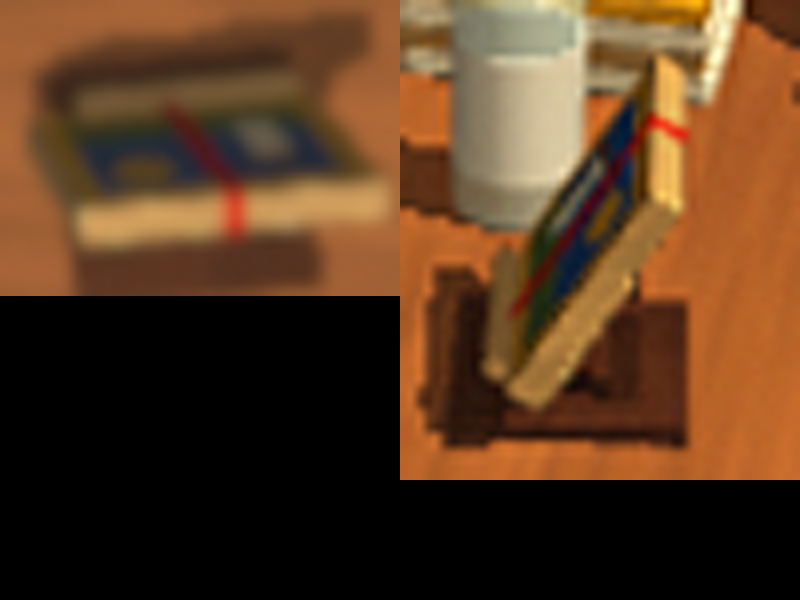

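View pics/d.png

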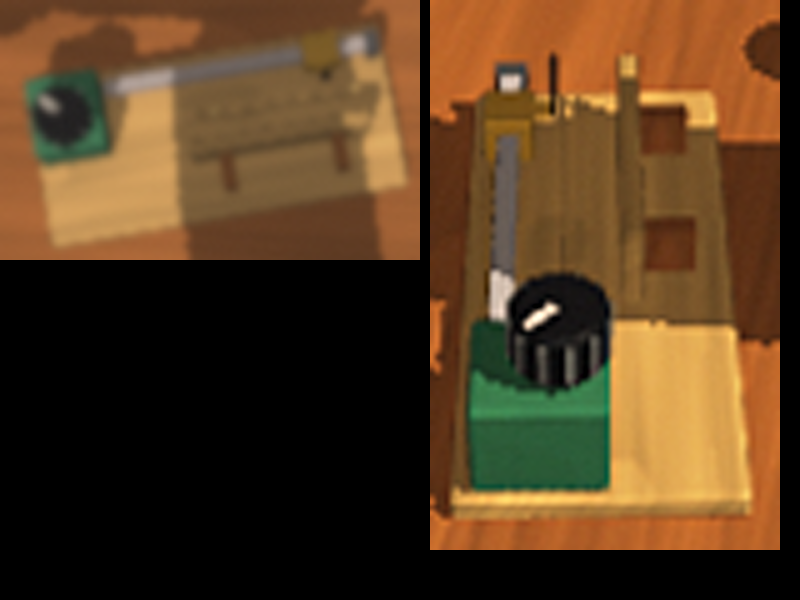

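```bash
python3 - <<'E'
from h import *
np.set_printoptions(precision=1,suppress=True)
t=pickle.load(open('top.pkl','rb'));s=pickle.load(open('side.pkl','rb'))
A=lambda u,v:((u+.5)/8-.5+330,(v+.5)/8-.5+180)
B=lambda u,v:((u-399.5)/8-.5+245,(v+.5)/8-.5+130)
T=lambda u,v:((u+.5)/4-.5+180,(v+.5)/4-.5+170)
S=lambda u,v:((u-429.5)/5-.5+215,(v+.5)/5-.5+200)
for n,a,b in [('topmid',(235,211),(668,127)),('topL(+y)',(78,226),(661,203)),('topR(-y)',(386,200),(670,64)),('frontred',(235,185),(650,120)),('backred',(235,238),(687,134)),('redbot',(170,105),(514,315))]:
    print(n,*tri(t,A(*a),s,B(*b)))
for n,a,b in [('knobtop',(62,113),(559,302)),('baseNL',(52,245),(748,507)),('baseNR',(407,187),(714,93)),('needle',(326,80),(554,57))]:
    print(n,*tri(t,T(*a),s,S(*b)))
for uv in [(52,245),(407,187)]: print(onz(t,T(*uv),15))
for uv in [(748,505),(714,93)]: print(onz(s,S(*uv),15))
f=get('wrist');print(f['T_tool_cam'],f['mtx'])
E
```

```text
topmid [ 499.8 -313.9  133. ] 1.5879511359814407
topL(+y) [ 491.4 -248.8  131.8] 3.6769787636980316
topR(-y) [ 508.5 -377.6  130.7] 2.2893193482229215
frontred [ 508.9 -313.2  136.1] 0.7673024476003407
backred [ 490.2 -314.7  129.9] 3.937771805800421
redbot [ 565.6 -304.5   33.2] 0.8239983517440729
knobtop [503.8 234.7 109.2] 2.0807474793980303
baseNL [404.6 250.1   2.2] 1.3027651971973384
baseNR [474.2 -62.6   7.6] 4.728187348036765
needle [555.4  14.2  80.4] 12.031320195587835
[402.4 248.2  15. ]
[470.5 -62.3  15. ]
[404.4 259.1  15. ]
[475.3 -54.   15. ]
[[  -0.    -1.    -0.3   71.7]
 [   1.    -0.     0.     0.4]
 [  -0.    -0.3    1.  -123.5]
 [   0.     0.     0.     1. ]] [[301.4   0.  256.9]
 [  0.  301.4 195.7]
 [  0.    0.    1. ]]
```

The crop confirms the gilded and blue panel leaning on the rest, with its red line at top crop (235,211) and side crop (668,127). Its top edge comes out at about z=132, which fits 34+104 mm; its width is about 130 and its yaw about 0.13. Next I look at the stand from the wrist.

Call:
send_rows:
  moves:
    - [[0.024, -0.04, 0.008, 0, 0, -0.0925, 1], [0.024, -0.04, 0.008, 0, 0, -0.0925, 1], [0.024, -0.04, 0.008, 0, 0, -0.0925, 1], [0.024, -0.04, 0.008, 0, 0, -0.0925, 1], [0.024, -0.04, 0.008, 0, 0, -0.0925, 1], [0.024, -0.04, 0.008, 0, 0, -0.0925, 1], [0.024, -0.04, 0.008, 0, 0, -0.0925, 1], [0.024, -0.04, 0.008, 0, 0, -0.0925, 1], [0.024, -0.04, 0.008, 0, 0, -0.0925, 1], [0.024, -0.04, 0.008, 0, 0, -0.0925, 1]]

```text
clock: 1.15
eef_pos: [499.3, 167.1, 330.3]
tcp_rot: [3.142, -0.0, 1.786]
contact_force: [0.6, 0.7, 1.4]
opening: 1.001
grasp_force: 0.0
```

Call:
send_rows:
  moves:
    - [[0, 0, 0, 0, 0, 0, 1], [0, 0, 0, 0, 0, 0, 1], [0, 0, 0, 0, 0, 0, 1]]

```text
clock: 1.45
eef_pos: [498.1, 169.5, 329.5]
tcp_rot: [-3.141, -0.0, 1.791]
contact_force: [-0.4, -0.1, 0.0]
opening: 0.999
grasp_force: 0.0
```

```bash
cat >> h.py <<'E'
def wrist(save=None):
    s=sense(); f=grab_frame('wrist')
    T=np.eye(4);T[:3,:3]=R.from_euler('xyz',s['tcp_rot']).as_matrix();T[:3,3]=s['eef_pos']
    C=np.linalg.inv(T@np.array(f['T_tool_cam'])); f['rvec']=cv2.Rodrigues(C[:3,:3])[0].ravel(); f['tvec']=C[:3,3]
    pickle.dump(f,open('wrist.pkl','wb')); 
    if save: cv2.imwrite('pics/'+save,cv2.resize(f['img'][...,::-1],(800,600),interpolation=2))
    return f
E
python3 - <<'E'
from h import *
wrist('e.png'); s=sense();print(s['eef_pos'],s['tcp_rot'],s['clock'])
E
```

```text
[497.98211392 169.78437019 329.54068135] [-3.14065986e+00 -2.47932135e-04  1.79149715e+00] 1.5
```

View pics/e.png

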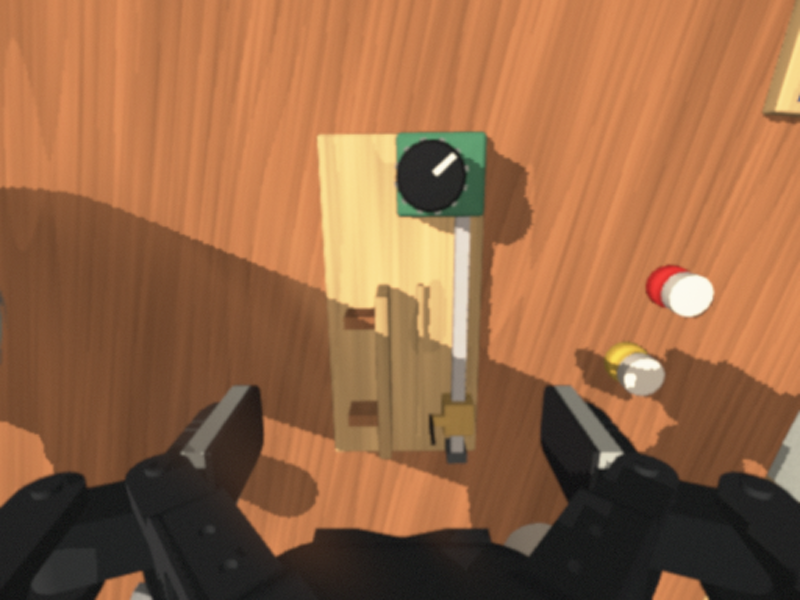

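The wrist view shows the knob top at (432,176), the fence top from (383,285) to (385,457), the lip at (421,285) and below, and base corners at (318,135), (336,451) and (475,448). The needle runs from (431,415) to its tip at (433,443).

```bash
python3 - <<'E'
from h import *
np.set_printoptions(precision=1,suppress=True)
w=pickle.load(open('wrist.pkl','rb'));k=.64
P=lambda u,v,z:onz(w,((u+.5)*k-.5,(v+.5)*k-.5),z)
pts={'b_far_L':P(318,135,15),'b_near_L':P(336,451,15),'b_near_R':P(475,448,15),'fL0':P(377,285,65),'fR0':P(389.5,286,65),'fL1':P(379,457,65),'fR1':P(392,458,65),'lipL0':P(417,285,25),'lipR0':P(425,285,25),'lipL1':P(420,340,25),'lipR1':P(428,340,25),'needle':P(433,443,88),'knob':P(432,176,115),'red':P(0,0,45)}
for n,p in pts.items(): print(n,p)
e=pts['b_far_L']-pts['b_near_L'];print('yaw',np.arctan2(-e[0],e[1]),np.linalg.norm(e))
for a,b in(('fL1','fL0'),('fR1','fR0')):
    e=pts[b]-pts[a];print('fence yaw',np.arctan2(-e[0],e[1]),np.linalg.norm(e))
yaw=.2145;ex=np.array([np.cos(yaw),np.sin(yaw)]);ey=np.array([-ex[1],ex[0]])
for n,p in pts.items(): print(n,'in stand axes',p[:2]@ex,p[:2]@ey)
E
```

```text
b_far_L [405.8 250.2  15. ]
b_near_L [477.8 -58.2  15. ]
b_near_R [621.2 -22.5  15. ]
fL0 [483.4 142.   65. ]
fR0 [493.9 143.4  65. ]
fL1 [519.3 -21.8  65. ]
fR1 [531.5 -20.2  65. ]
lipL0 [520. 140.  25.]
lipR0 [527.3 141.6  25. ]
lipL1 [535.2  87.3  25. ]
lipR1 [542.7  88.9  25. ]
needle [560.8  18.   88. ]
knob [504.8 238.8 115. ]
red [164.6 290.   45. ]
yaw 0.22928174122454406 316.68741890401736
fence yaw 0.2158289541634634 167.62002962703912
fence yaw 0.22603598014120527 167.841923346268
b_far_L in stand axes 449.7707901811226 158.06623403374692
b_near_L in stand axes 454.451811185002 -158.58658741973358
b_near_R in stand axes 602.2116692930067 -154.23283243590078
fL0 in stand axes 502.5423117896934 35.82172760340249
fR0 in stand axes 513.1371425884498 34.99864549871859
fL1 in stand axes 502.76507106037616 -131.79815400518473
fR1 in stand axes 515.0733207383108 -132.832109867354
lipL0 in stand axes 537.8347812494256 26.114421613343747
lipR0 in stand axes 545.3158545423058 26.148686607913394
lipL1 in stand axes 541.4951307689947 -28.65587036222646
lipR1 in stand axes 549.2386762788016 -28.618795612397534
needle in stand axes 551.7441905660368 -101.77285419961557
knob in stand axes 544.0117124062609 125.8548645106832
red in stand axes 222.51044248201183 248.29460343132226
```

Call:
send_rows:
  moves:
    - [[-0.0055, -0.045, -0.0095, 0, 0, -0.018, 1], [-0.0055, -0.045, -0.0095, 0, 0, -0.018, 1], [-0.0055, -0.045, -0.0095, 0, 0, -0.018, 1], [-0.0055, -0.045, -0.0095, 0, 0, -0.018, 1], [-0.0055, -0.045, -0.0095, 0, 0, -0.018, 1], [-0.0055, -0.045, -0.0095, 0.0136, -0.1038, 0, 1], [-0.0055, -0.045, -0.0095, 0.0136, -0.1038, 0, 1], [-0.0055, -0.045, -0.0095, 0.0136, -0.1038, 0, 1], [-0.0055, -0.045, -0.0095, 0.0136, -0.1038, 0, 1], [-0.0055, -0.045, -0.0095, 0.0136, -0.1038, 0, 1]]

```text
clock: 2.5
eef_pos: [448.0, -252.9, 239.7]
tcp_rot: [2.676, -0.009, 1.708]
contact_force: [1.1, 1.0, 0.4]
opening: 1.003
grasp_force: 0.0
```

Call:
send_rows:
  moves:
    - [[0, -0.041, 0, 0, 0, 0, 1], [0, 0, 0, 0, 0, 0, 1], [0, 0, 0, 0, 0, 0, 1], [0, 0, 0, 0, 0, 0, 1], [0, 0, 0, 0, 0, 0, 1]]

```text
clock: 3.0
eef_pos: [448.6, -291.7, 239.6]
tcp_rot: [2.68, -0.011, 1.709]
contact_force: [0.1, 0.3, -0.2]
opening: 1.003
grasp_force: 0.0
```

```bash
python3 - <<'E'
from h import *
wrist('f.png'); s=sense();print(s['eef_pos'],s['tcp_rot'],s['qpos'],s['clock']);print(R.from_euler('xyz',s['tcp_rot']).as_matrix())
E
```

```text
[ 448.61022554 -291.89104985  239.63739814] [ 2.6798158  -0.01119793  1.70901172] [-0.80316999  0.11533899  2.05881315  0.55310523  0.7709603  -1.30283559] 3.05
[[-0.13776711  0.8874119   0.43990947]
 [ 0.99040135  0.11840398  0.07131382]
 [ 0.0111977   0.44551163 -0.89520612]]
```

View pics/f.png

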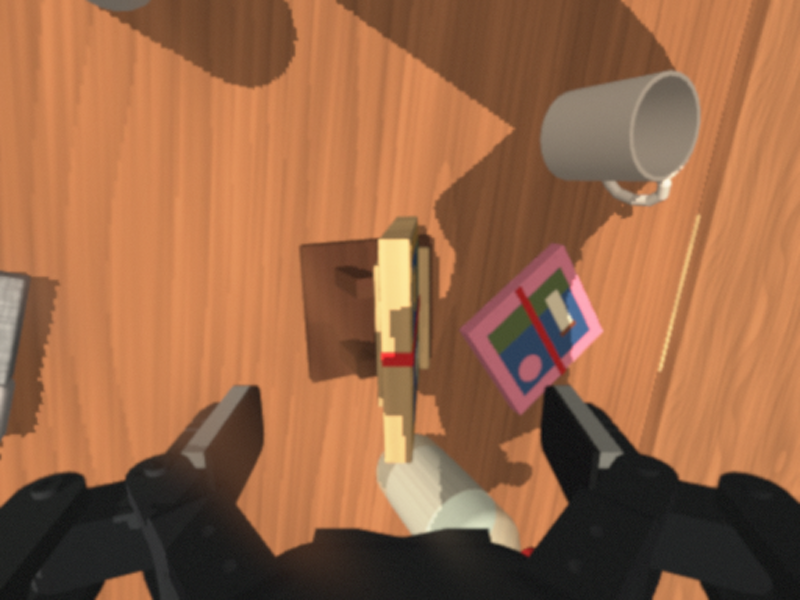

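The wrist view shows the panel's top edge from (395,240) to (398,460). The red mark on it is at (397,359), and the water bottle stands beyond the panel's -y end.

```bash
python3 - <<'E'
from h import *
np.set_printoptions(precision=1,suppress=True)
w=pickle.load(open('wrist.pkl','rb'));k=.64;t=pickle.load(open('top.pkl','rb'));s=pickle.load(open('side.pkl','rb'))
W=lambda u,v:((u+.5)*k-.5,(v+.5)*k-.5)
A=lambda u,v:((u+.5)/8-.5+330,(v+.5)/8-.5+180)
B=lambda u,v:((u-399.5)/8-.5+245,(v+.5)/8-.5+130)
for z in(132,135,138): print(z,onz(w,W(397.5,359),z),onz(w,W(395,240),z),onz(w,W(398,460),z))
print(tri(w,W(397.5,359),t,A(235,211)),tri(w,W(397.5,359),s,B(668,127)))
print('bottle cap',tri(t,W(640,276),s,W(407,173)), 'base-ish',onz(s,W(405,243),0))
E
```

```text
132 [ 503.4 -313.   132. ] [ 493.4 -247.8  132. ] [ 511.9 -376.4  132. ]
135 [ 501.7 -311.9  135. ] [ 491.9 -247.5  135. ] [ 510.2 -374.4  135. ]
138 [ 500.1 -310.7  138. ] [ 490.5 -247.3  138. ] [ 508.4 -372.4  138. ]
(array([ 498.1, -311.1,  140.5]), np.float64(2.9029668050202764)) (array([ 500.9, -311.7,  134.8]), np.float64(1.6147647826503897))
bottle cap (array([ 594.7, -467.4,  189.2]), np.float64(1.3601914420667691)) base-ish [ 595.7 -460.     0. ]
```

Call:
send_rows:
  moves:
    - [[0.002, -0.0135, -0.0095, -0.001, -0.0305, 0.003, 1], [0.002, -0.0135, -0.009, -0.001, -0.0305, 0.003, 1], [0, 0, 0, 0, 0, 0, 1], [0, 0, 0, 0, 0, 0, 1], [0, 0, 0, 0, 0, 0, 1]]

```text
clock: 3.55
eef_pos: [452.5, -319.7, 221.6]
tcp_rot: [2.62, -0.001, 1.714]
contact_force: [0.8, 0.2, -0.6]
opening: 1.002
grasp_force: 0.0
```

```bash
python3 - <<'E'
from h import *
s=sense();print(s['eef_pos'],s['qpos']);print(R.from_euler('xyz',s['tcp_rot']).as_matrix())
print(np.array([511.9,-310.4,117])-s['eef_pos'])
E
```

```text
[ 452.4591914  -319.67506855  221.56452248] [-0.86752563  0.17333932  2.06265636  0.68319421  0.7330825  -1.48838081]
[[-1.42574847e-01  8.58175087e-01  4.93161164e-01]
 [ 9.89783847e-01  1.23319888e-01  7.15551576e-02]
 [ 5.90274208e-04  4.98324920e-01 -8.66990153e-01]]
[  59.4408086     9.27506855 -104.56452248]
```

Call:
send_rows:
  moves:
    - [[0.0099, 0.0015, -0.0174, 0, 0, 0, 1], [0.0099, 0.0015, -0.0174, 0, 0, 0, 1], [0.0099, 0.0015, -0.0174, 0, 0, 0, 1], [0.0099, 0.0015, -0.0174, 0, 0, 0, 1], [0.0099, 0.0015, -0.0174, 0, 0, 0, 1], [0.0099, 0.0015, -0.0174, 0, 0, 0, 1], [0, 0, 0, 0, 0, 0, 1], [0, 0, 0, 0, 0, 0, 1]]

```text
clock: 4.35
eef_pos: [511.8, -310.8, 117.1]
tcp_rot: [2.62, -0.001, 1.714]
contact_force: [-0.2, 0.2, -0.6]
opening: 1.003
grasp_force: 0.0
```

```bash
python3 - <<'E'
from h import *
f=wrist('g.png')
E
```

```text
(no output)
```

View pics/g.png

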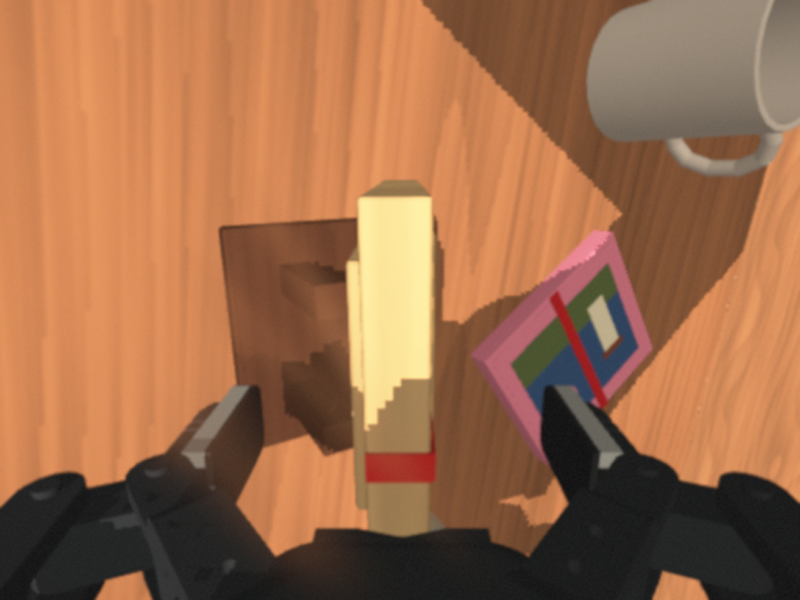

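The panel's top edge at x≈398 is centred between the fingers (midpoint about 402), and its red mark is at (400,467). I close the fingers here.

Call:
send_rows:
  moves:
    - [[0, 0, 0, 0, 0, 0, -1], [0, 0, 0, 0, 0, 0, -1], [0, 0, 0, 0, 0, 0, -1], [0, 0, 0, 0, 0, 0, -1], [0, 0, 0, 0, 0, 0, -1], [0, 0, 0, 0, 0, 0, -1], [0, 0, 0, 0, 0, 0, -1], [0, 0, 0, 0, 0, 0, -1]]
  grip_force: 50

```text
clock: 5.2
eef_pos: [511.6, -311.5, 117.0]
tcp_rot: [2.619, -0.0, 1.713]
contact_force: [-4.1, -0.0, 6.3]
opening: 0.18
grasp_force: 49.1
```

Call:
send_rows:
  moves:
    - [[-0.004, -0.0006, 0.007, 0, 0, 0, -1], [-0.008, -0.0012, 0.014, 0, 0, 0, -1], [-0.01, -0.0015, 0.0175, 0, 0, 0, -1], [-0.01, -0.0015, 0.0175, 0, 0, 0, -1], [-0.01, -0.0015, 0.0175, 0, 0, 0, -1], [-0.01, -0.0015, 0.0175, 0, 0, 0, -1], [-0.01, -0.0015, 0.0175, 0, 0, 0, -1], [0, 0, 0.02, 0, 0, 0, -1], [0, 0, 0.02, 0, 0, 0, -1], [0, 0, 0, 0, 0, 0, -1]]

```text
clock: 6.2
eef_pos: [450.0, -321.7, 267.8]
tcp_rot: [2.618, 0.003, 1.713]
contact_force: [0.8, -0.3, -0.9]
opening: 0.18
grasp_force: 49.4
```

Call:
send_rows:
  moves:
    - [[0.004, 0.02, 0, -0.0075, 0.0518, 0, -1], [0.0076, 0.035, 0, -0.0075, 0.0518, 0, -1], [0.0076, 0.04, 0, -0.0075, 0.0518, 0, -1], [0.0076, 0.04, 0, -0.0075, 0.0518, 0, -1], [0.0076, 0.04, 0, -0.0075, 0.0518, 0, -1], [0.0076, 0.04, 0, -0.0075, 0.0518, 0, -1], [0.0076, 0.04, 0, -0.0075, 0.0518, 0, -1], [0.0076, 0.04, 0, -0.0075, 0.0518, 0, -1], [0.0076, 0.04, 0, -0.0075, 0.0518, 0, -1], [0.0076, 0.04, 0, -0.0075, 0.0518, 0, -1]]

```text
clock: 7.2
eef_pos: [521.4, 56.2, 264.1]
tcp_rot: [-3.137, 0.001, 1.714]
contact_force: [0.6, -1.0, -1.7]
opening: 0.18
grasp_force: 49.4
```

Call:
send_rows:
  moves:
    - [[0, 0, 0, 0, 0, 0.04, -1], [0, 0, 0, 0, 0, 0.043, -1], [0, 0, 0, 0, 0, 0, -1], [0, 0, 0, 0, 0, 0, -1], [0, 0, 0, 0, 0, 0, -1]]

```text
clock: 7.7
eef_pos: [521.7, 54.0, 264.8]
tcp_rot: [-3.14, 0.0, 1.795]
contact_force: [-0.7, -0.4, -1.3]
opening: 0.184
grasp_force: 49.6
```

```bash
python3 - <<'E'
from h import *
s=sense();print(s['eef_pos'],s['qpos']);print(R.from_euler('xyz',s['tcp_rot']).as_matrix().round(4))
E
```

```text
[521.71987176  54.03037616 264.76306938] [ 1.00506282e-01  1.82555083e-01  1.82925429e+00 -3.07476675e-04
  1.13182145e+00 -1.23228114e-01]
[[-2.22e-01  9.75e-01 -2.00e-03]
 [ 9.75e-01  2.22e-01 -5.00e-04]
 [-0.00e+00 -2.10e-03 -1.00e+00]]
```

```bash
python3 - <<'E'
from h import *
np.set_printoptions(precision=2,suppress=True)
s=sense();w=wrist();i=w['img'].astype(int)
m=((i[...,0]>90)&(i[...,1]<60)&(i[...,2]<60)).astype(np.uint8)
n,l,st,c=cv2.connectedComponentsWithStats(m)
T=R.from_euler('xyz',s['tcp_rot'])
for j in range(1,n):
    if st[j,4]>40:
        print(st[j],c[j]); 
        for h in(19,22,25): print(h,T.inv().apply(onz(w,c[j],s['eef_pos'][2]+h)-s['eef_pos']))
# strip width near red -> distance
H=np.zeros((600,800,3),np.uint8)
H[:]=cv2.resize(i[...,::-1].astype(np.uint8),(800,600),interpolation=2);cv2.imwrite('pics/h.png',H)
E
```

```text
[457  85  24  34 314] [465.78 106.49]
19 [ 71.93  69.48 -19.14]
22 [ 71.94  67.5  -22.14]
25 [ 71.95  65.52 -25.14]
[236 281  46  27 812] [259.03 296.92]
19 [ -0.91   1.49 -19.  ]
22 [  1.19   1.46 -22.  ]
25 [  3.29   1.43 -25.  ]
```

View pics/h.png

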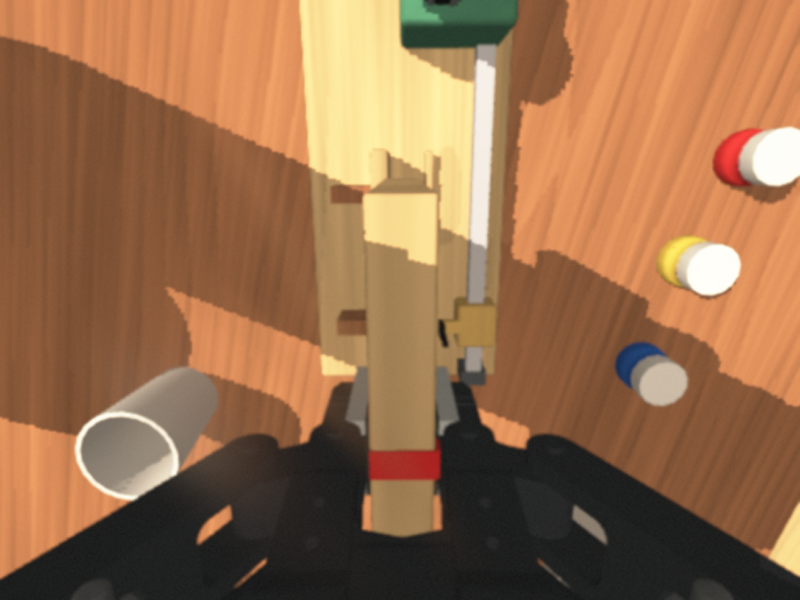

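The panel is held squarely, its red mark at (404,464), within about 1 mm of the tool centre. The stand's fence (379,150) and lip (431,152) ends are visible beyond it, and the base's left edge runs (302,0)–(322,375).

```bash
python3 - <<'E'
from h import *
np.set_printoptions(precision=1,suppress=True)
w=pickle.load(open('wrist.pkl','rb'));k=.64
P=lambda u,v,z:onz(w,((u+.5)*k-.5,(v+.5)*k-.5),z)
y=.226;ex=np.array([np.cos(y),np.sin(y)]);ey=np.array([-ex[1],ex[0]]);o=np.array([526.3,59.6])
for n,a in {'bL0':(302,1,15),'bL1':(322,375,15),'fenceR0 top':(388,152,65),'fence bottomend':(380,150,15),'lipL':(426,152,25),'needle':(446,346,88),'lipLb':(426,152,15)}.items():
    p=P(*a);print(n,p,(p[:2]-o)@ex,(p[:2]-o)@ey)
e=P(302,1,15)-P(322,375,15);print(np.arctan2(-e[0],e[1]))
E
```

```text
bL0 [414.9 215.7  15. ] -73.54800042354276 177.10242494260393
bL1 [477.1 -58.7  15. ] -74.42574962567211 -104.25459333057599
fenceR0 top [495.4 131.6  65. ] -13.968353444843409 77.05506190468479
fence bottomend [487.5 132.7  15. ] -21.397071022318794 79.93251081622752
lipL [521.2 138.6  25. ] 12.707955860626965 78.11736316024154
needle [561.5  17.1  88. ] 24.803253043748626 -49.30617288227011
lipLb [521.6 139.   15. ] 13.187351567971852 78.40240169680176
0.22288031114360657
```

Call:
send_rows:
  moves:
    - [[0.0043, 0.0055, 0, 0, 0, -0.001, -1], [0, 0, -0.015, 0, 0, 0, -1], [0, 0, -0.02, 0, 0, 0, -1], [0, 0, -0.02, 0, 0, 0, -1], [0, 0, -0.02, 0, 0, 0, -1], [0, 0, -0.02, 0, 0, 0, -1], [0, 0, -0.015, 0, 0, 0, -1], [0, 0, -0.01, 0, 0, 0, -1], [0, 0, 0, 0, 0, 0, -1], [0, 0, 0, 0, 0, 0, -1]]

```text
clock: 8.75
eef_pos: [526.8, 59.9, 145.6]
tcp_rot: [-3.141, 0.0, 1.795]
contact_force: [2.0, 0.4, -1.8]
opening: 0.181
grasp_force: 49.6
```

```bash
python3 - <<'E'
from h import *
s=get('side');w=s['img'];c=w[190:270,205:305,::-1]
cv2.imwrite('pics/i.png',cv2.resize(c,(750,600),interpolation=cv2.INTER_CUBIC))
E
```

```text
(no output)
```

View pics/i.png

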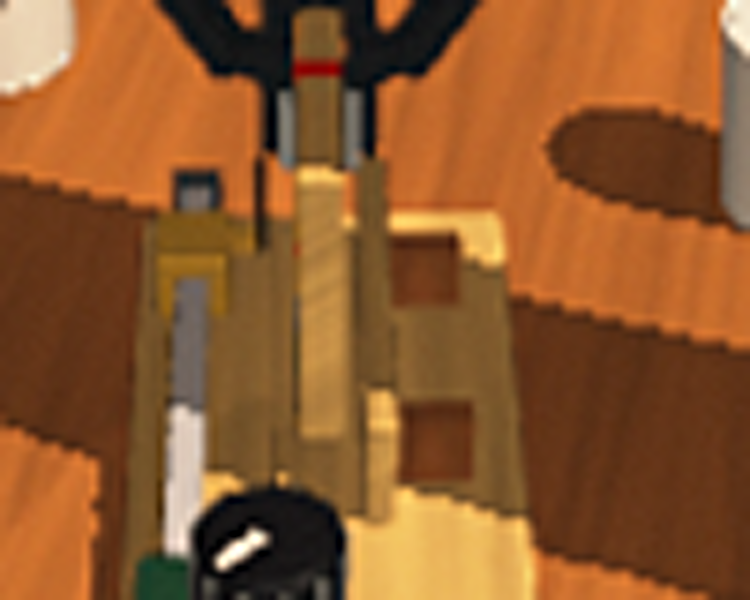

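The side view shows the panel hanging upright between fence and lip, its lower edge at crop (325,437). I lower it gently.

Call:
send_rows:
  moves:
    - [[0, 0, -0.007, 0, 0, 0, -1], [0, 0, -0.007, 0, 0, 0, -1], [0, 0, -0.007, 0, 0, 0, -1], [0, 0, -0.004, 0, 0, 0, -1], [0, 0, -0.002, 0, 0, 0, -1], [0, 0, 0, 0, 0, 0, -1]]

```text
clock: 9.4
eef_pos: [526.2, 59.8, 117.8]
tcp_rot: [-3.139, 0.0, 1.795]
contact_force: [0.2, -0.6, -2.0]
opening: 0.178
grasp_force: 49.8
```

Call:
send_rows:
  moves:
    - [[0, 0, -0.0015, 0, 0, 0, -1], [0, 0, 0, 0, 0, 0, -1], [0, 0, 0, 0, 0, 0, -1]]

```text
clock: 9.7
eef_pos: [526.5, 59.9, 116.9]
tcp_rot: [-3.14, 0.0, 1.795]
contact_force: [-0.3, 0.7, -1.6]
opening: 0.181
grasp_force: 49.8
```

Call:
send_rows:
  moves:
    - [[0, 0, -0.0015, 0, 0, 0, -1], [0, 0, 0, 0, 0, 0, -1], [0, 0, 0, 0, 0, 0, -1]]

```text
clock: 10.0
eef_pos: [526.3, 59.9, 115.2]
tcp_rot: [-3.14, 0.0, 1.795]
contact_force: [0.7, 0.3, -2.2]
opening: 0.178
grasp_force: 49.8
```

Call:
send_rows:
  moves:
    - [[0, 0, -0.0015, 0, 0, 0, -1], [0, 0, 0, 0, 0, 0, -1], [0, 0, 0, 0, 0, 0, -1]]

```text
clock: 10.3
eef_pos: [526.3, 59.8, 113.6]
tcp_rot: [-3.14, 0.0, 1.795]
contact_force: [-0.1, -0.3, -2.4]
opening: 0.18
grasp_force: 49.8
```

Call:
send_rows:
  moves:
    - [[0, 0, -0.001, 0, 0, 0, -1], [0, 0, 0, 0, 0, 0, -1], [0, 0, 0, 0, 0, 0, -1]]

```text
clock: 10.6
eef_pos: [526.3, 59.9, 112.7]
tcp_rot: [-3.14, 0.0, 1.795]
contact_force: [-0.1, 0.6, -1.5]
opening: 0.183
grasp_force: 49.8
```

Call:
send_rows:
  moves:
    - [[0, 0, -0.001, 0, 0, 0, -1], [0, 0, 0, 0, 0, 0, -1], [0, 0, 0, 0, 0, 0, -1]]

```text
clock: 10.9
eef_pos: [526.3, 59.8, 111.7]
tcp_rot: [-3.14, 0.0, 1.795]
contact_force: [0.1, -0.0, -2.0]
opening: 0.182
grasp_force: 49.8
```

Call:
send_rows:
  moves:
    - [[0, 0, -0.001, 0, 0, 0, -1], [0, 0, 0, 0, 0, 0, -1], [0, 0, 0, 0, 0, 0, -1]]

```text
clock: 11.2
eef_pos: [526.5, 60.1, 111.4]
tcp_rot: [-3.141, -0.0, 1.795]
contact_force: [-2.5, 1.8, 6.7]
opening: 0.177
grasp_force: 51.1
```

Call:
send_rows:
  moves:
    - [[0, 0, 0, 0, 0, 0, -0.6], [0, 0, 0, 0, 0, 0, -0.5], [0, 0, 0, 0, 0, 0, -0.4], [0, 0, 0, 0, 0, 0, -0.3], [0, 0, 0, 0, 0, 0, -0.2], [0, 0, 0, 0, 0, 0, -0.1], [0, 0, 0, 0, 0, 0, -0.1], [0, 0, 0, 0, 0, 0, -0.1]]

```text
clock: 12.0
eef_pos: [526.4, 59.8, 110.7]
tcp_rot: [-3.14, 0.0, 1.795]
contact_force: [0.3, -0.3, -0.5]
opening: 0.451
grasp_force: 0.0
```

Call:
send_rows:
  moves:
    - [[0, 0, 0.004, 0, 0, 0, -0.1], [0, 0, 0.01, 0, 0, 0, -0.1], [0, 0, 0.015, 0, 0, 0, -0.1], [0, 0, 0.02, 0, 0, 0, -0.1], [0, 0, 0.03, 0, 0, 0, -0.1], [0, 0, 0.03, 0, 0, 0, -0.1], [0, 0, 0, 0, 0, 0, -0.1], [0, 0, 0, 0, 0, 0, 0.5], [0, 0, 0, 0, 0, 0, 0.9]]

```text
clock: 12.9
eef_pos: [525.8, 59.8, 219.2]
tcp_rot: [-3.139, 0.0, 1.795]
contact_force: [-0.6, 0.0, 0.3]
opening: 0.774
grasp_force: 0.0
```

```bash
python3 - <<'E'
from h import *
s=get('side')['img'][190:270,205:305,::-1]
w=wrist()['img'][...,::-1]; t=get('top')['img'][170:235,180:285,::-1]
H=np.zeros((600,800,3),np.uint8)
H[:320,:400]=cv2.resize(s,(400,320),interpolation=2);H[:300,400:]=cv2.resize(w,(400,300),interpolation=2);H[330:590,:420]=cv2.resize(t,(420,260),interpolation=2)
cv2.imwrite('pics/j.png',H);print(sense()['eef_pos'],sense()['qpos'])
E
```

```text
[525.7420731   59.7774259  218.74207073] [ 1.10615113e-01  2.40450981e-01  1.86705523e+00 -4.45939852e-04
  1.03731951e+00 -1.13402822e-01]
```

View pics/j.png

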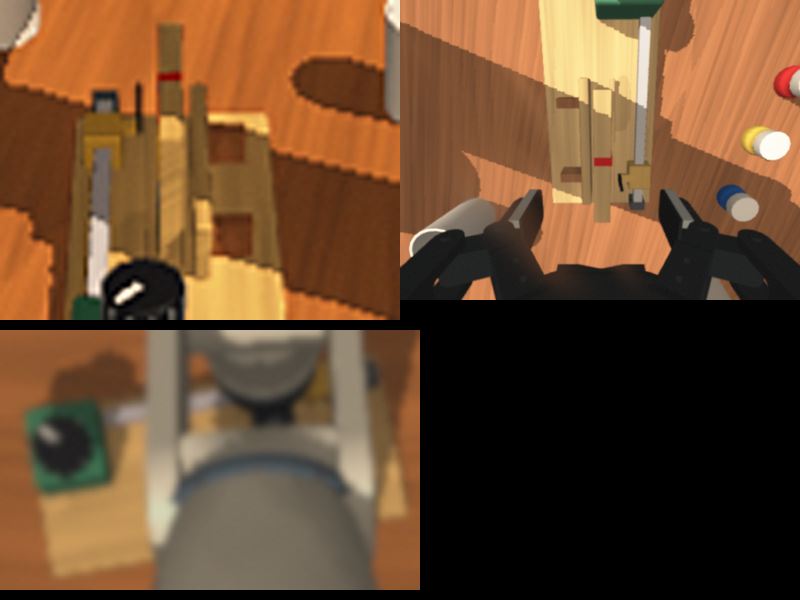

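The panel stands upright between fence and lip, released, with its red line facing the pointer and the needle on the -y side of it. I measure the offset numerically and move to the knob.

```bash
cat > m.py <<'E'
from h import *
np.set_printoptions(precision=2,suppress=True)
y=.225;ex=np.array([np.cos(y),np.sin(y)]);ey=np.array([-ex[1],ex[0]]);o=np.array([526.3,59.6])
S=lambda p:np.r_[(p[:2]-o)@ex,(p[:2]-o)@ey]
def red(f,near,r=25):
    i=f['img'].astype(int);m=((i[...,0]>80)&(i[...,1]<60)&(i[...,2]<60)).astype(np.uint8)
    n,l,st,c=cv2.connectedComponentsWithStats(m)
    return [(st[j],c[j]) for j in range(1,n) if st[j,4]>5 and np.hypot(*(c[j]-near))<r]
def world(x,yy,z): return np.r_[o+x*ex+yy*ey,z]
E
python3 - <<'E'
from m import *
w=pickle.load(open('wrist.pkl','rb'))
p=proj(w,world(0,0,135))[0];print('exp red',p)
for st,c in red(w,p,40): print(st,c,S(onz(w,c,135)))
q=proj(w,[world(25,-49,88),world(25,-49,50)]);print('exp needle',q)
g=w['img'].astype(int).sum(2)
x,yv=q[0].astype(int)
for r in range(yv-16,yv+6): print(r,g[r,x-8:x+10])
E
```

```text
exp red [257.12 210.58]
[249 202  22  10 200] [259.6  206.95] [1.81 2.78]
exp needle [[284.37 243.92]
 [281.26 228.02]]
227 [377 358 291 171  86  59  88 194 297 348 359 357 362 357 356 358 364 357]
228 [374 355 289 172  82  53  83 177 293 347 359 358 357 358 359 361 356 356]
229 [378 361 288 169  89  64  74 166 283 344 359 357 362 362 359 360 360 358]
230 [372 360 288 174  82  68  75 162 280 346 360 358 357 361 358 359 357 358]
231 [373 356 292 186  94  63  80 153 283 341 355 357 355 355 351 348 351 349]
232 [371 367 308 207  99  65  69 154 279 342 354 354 354 350 333 319 325 332]
233 [373 365 333 240 126  60  70 151 279 340 360 361 359 350 311 275 280 308]
234 [371 371 348 253 120  54  60 130 250 330 361 362 356 354 312 255 259 297]
235 [372 369 349 263 147  72  53 109 212 311 357 363 358 354 325 272 262 294]
236 [372 370 354 276 170  78  58  76 181 300 355 360 355 358 340 293 269 299]
237 [374 369 353 292 191  98  65  66 163 285 347 358 355 359 351 308 285 298]
238 [368 372 362 327 242 135  76  76 146 273 344 363 357 359 356 321 294 298]
239 [369 368 369 350 275 165  72  58 120 230 321 351 355 362 358 329 299 304]
240 [365 367 369 355 302 199 109  63  98 203 304 345 353 364 366 342 312 303]
241 [365 366 366 365 330 237 122  64  85 175 292 345 358 360 367 352 331 310]
242 [367 367 368 365 337 248 127  66  70 170 287 345 352 363 359 357 344 336]
243 [362 365 367 366 345 263 144  85  84 158 287 339 353 361 363 364 353 346]
244 [364 362 366 364 348 284 199 148 145 190 296 338 349 363 362 360 352 351]
245 [365 359 362 365 353 318 273 259 255 269 318 343 352 359 363 359 353 350]
246 [360 362 367 360 359 350 334 324 327 338 344 351 353 362 363 353 346 343]
247 [359 366 363 361 360 356 360 351 352 356 352 354 350 360 364 350 324 305]
248 [362 363 361 363 361 358 356 360 354 354 355 350 351 356 365 345 293 238]
```

Call:
send_rows:
  moves:
    - [[-0.0021, 0.0179, 0, 0, 0, -0.12, 1], [-0.0021, 0.0179, 0, 0, 0, -0.12, 1], [-0.0021, 0.0179, 0, 0, 0, -0.12, 1], [-0.0021, 0.0179, 0, 0, 0, -0.12, 1], [-0.0021, 0.0179, 0, 0, 0, -0.12, 1], [-0.0021, 0.0179, 0, 0, 0, -0.12, 1], [-0.0021, 0.0179, 0, 0, 0, -0.12, 1], [-0.0021, 0.0179, 0, 0, 0, -0.12, 1], [-0.0021, 0.0179, 0, 0, 0, -0.12, 1], [-0.0021, 0.0179, 0, 0, 0, -0.12, 1]]

```text
clock: 14.05
eef_pos: [504.9, 239.4, 218.8]
tcp_rot: [-3.14, 0.002, 0.59]
contact_force: [0.1, -0.4, 0.0]
opening: 1.001
grasp_force: 0.0
```

Call:
send_rows:
  moves:
    - [[0, 0, 0, 0, 0, 0, 1], [0, 0, 0, 0, 0, 0, 1], [0, 0, 0, 0, 0, 0, 1], [0, 0, 0, 0, 0, 0, 1]]

```text
clock: 14.45
eef_pos: [505.4, 238.1, 219.5]
tcp_rot: [-3.14, 0.001, 0.596]
contact_force: [-0.5, -0.6, -0.2]
opening: 1.004
grasp_force: 0.0
```

```bash
python3 - <<'E'
from m import *
s=sense();print(s['qpos'],s['tcp_rot'])
w=wrist();p=proj(w,world(19,180,115))[0];print('exp knob',p)
i=w['img'].astype(int)
# green tower and black knob blob near p
m=(i.max(2)<70).astype(np.uint8);n,l,st,c=cv2.connectedComponentsWithStats(m)
for j in range(1,n):
    if st[j,4]>300: print('dark',st[j],c[j],onz(w,c[j],115))
gm=((i[...,1]>i[...,0]+15)&(i[...,1]>i[...,2]+8)).astype(np.uint8);n,l,st,c=cv2.connectedComponentsWithStats(gm)
for j in range(1,n):
    if st[j,4]>300: print('green',st[j],c[j])
E
```

```text
[0.44 0.28 1.81 0.   1.05 1.41] [-3.14  0.    0.6 ]
exp knob [255.16 202.16]
dark [ 226  165   62   65 2804] [256.47 198.6 ] [507.69 240.09 115.  ]
dark [361 227  81  57 965] [397.78 253.68] [533.91 115.94 115.  ]
dark [408 245  89  59 857] [452.76 276.44] [543.87  63.6  115.  ]
dark [    0   246   512   138 34698] [259.47 341.88] [395.5  160.93 115.  ]
green [ 218  130   87   74 2598] [262.99 159.81]
```

Call:
send_rows:
  moves:
    - [[0, 0, -0.015, 0, 0, 0, 1], [0, 0, -0.02, 0, 0, 0, 1], [0, 0, -0.02, 0, 0, 0, 1], [0, 0, -0.02, 0, 0, 0, 1], [0, 0, -0.02, 0, 0, 0, 1], [0, 0, -0.012, 0, 0, 0, 1], [0, 0, -0.0065, 0, 0, 0, 1], [0, 0, 0, 0, 0, 0, 1], [0, 0, 0, 0, 0, 0, 1]]

```text
clock: 15.4
eef_pos: [505.8, 239.0, 106.8]
tcp_rot: [-3.14, -0.001, 0.595]
contact_force: [-0.7, 0.0, 0.5]
opening: 1.001
grasp_force: 0.0
```

Call:
send_rows:
  moves:
    - [[0, 0, 0, 0, 0, 0, 0.6], [0, 0, 0, 0, 0, 0, 0.4], [0, 0, 0, 0, 0, 0, 0.2], [0, 0, 0, 0, 0, 0, 0], [0, 0, 0, 0, 0, 0, -1], [0, 0, 0, 0, 0, 0, -1], [0, 0, 0, 0, 0, 0, -1]]
  grip_force: 30

```text
clock: 16.1
eef_pos: [505.4, 239.3, 106.9]
tcp_rot: [-3.14, -0.001, 0.595]
contact_force: [-2.7, 2.4, 5.9]
opening: 0.578
grasp_force: 30.2
```

Call:
send_rows:
  moves:
    - [[0, 0, 0, 0, 0, 0.06, -1], [0, 0, 0, 0, 0, 0.06, -1], [0, 0, 0, 0, 0, 0.06, -1], [0, 0, 0, 0, 0, 0.06, -1], [0, 0, 0, 0, 0, 0.06, -1], [0, 0, 0, 0, 0, 0.06, -1], [0, 0, 0, 0, 0, 0.06, -1], [0, 0, 0, 0, 0, 0.06, -1], [0, 0, 0, 0, 0, 0.06, -1], [0, 0, 0, 0, 0, 0.06, -1]]

```text
clock: 17.1
eef_pos: [504.4, 240.1, 106.9]
tcp_rot: [-3.138, -0.001, 1.197]
contact_force: [-7.9, 8.0, 7.9]
opening: 0.574
grasp_force: 30.6
```

```bash
python3 - <<'E'
from m import *
f=get('side');d=f['img'].astype(int).sum(2)
# expected needle pixels for various y and darkness column profile
for yy in(-49,-45,-40,-37,-34,-30,-20): 
    q=proj(f,[world(25,yy,86),world(25,yy,65)]); m=q.mean(0); print(yy,q.ravel(),d[int(round(m[1])),int(round(m[0]))-3:int(round(m[0]))+4])
E
```

```text
-49 [239.03 210.4  239.14 216.  ] [530 543 552 569 581 590 564]
-45 [239.01 211.25 239.12 216.85] [323 348 400 346 328 386 328]
-40 [238.99 212.31 239.1  217.92] [100 174 219 142  78 181 212]
-37 [238.97 212.95 239.08 218.56] [223 242 246 250 231 267 267]
-34 [238.96 213.59 239.07 219.21] [223 242 246 250 231 267 267]
-30 [238.94 214.45 239.05 220.08] [212 217 223 228 235 237 222]
-20 [238.89 216.63 239.   222.28] [348 342 343 347 346 343 353]
```

Call:
send_rows:
  moves:
    - [[-0.001, 0.001, 0, 0, 0, 0.08, -1], [0, 0, 0, 0, 0, 0.08, -1], [0, 0, 0, 0, 0, 0.08, -1], [0, 0, 0, 0, 0, 0.08, -1], [0, 0, 0, 0, 0, 0.08, -1], [0, 0, 0, 0, 0, 0.08, -1], [0, 0, 0, 0, 0, 0.08, -1], [0, 0, 0, 0, 0, 0.08, -1], [0, 0, 0, 0, 0, 0.08, -1], [0, 0, 0, 0, 0, 0.08, -1]]

```text
clock: 18.15
eef_pos: [502.5, 240.2, 106.8]
tcp_rot: [-3.137, -0.001, 1.998]
contact_force: [-11.1, 2.3, 12.8]
opening: 0.571
grasp_force: 31.1
```

Call:
send_rows:
  moves:
    - [[0, 0, 0, 0, 0, 0.08, -1], [0, 0, 0, 0, 0, 0.08, -1], [0, 0, 0, 0, 0, 0.08, -1], [0, 0, 0, 0, 0, 0.08, -1], [0, 0, 0, 0, 0, 0.08, -1], [0, 0, 0, 0, 0, 0.08, -1], [0, 0, 0, 0, 0, 0.08, -1], [0, 0, 0, 0, 0, 0.08, -1], [0, 0, 0, 0, 0, 0.08, -1], [0, 0, 0, 0, 0, 0.08, -1]]

```text
clock: 19.15
eef_pos: [501.3, 238.9, 106.8]
tcp_rot: [-3.136, -0.005, 2.798]
contact_force: [-14.2, -4.8, 19.5]
opening: 0.577
grasp_force: 31.6
```

Call:
send_rows:
  moves:
    - [[0, 0, 0, 0, 0, 0.08, -1], [0, 0, 0, 0, 0, 0.08, -1], [0, 0, 0, 0, 0, 0, -1], [0, 0, 0, 0, 0, 0, -0.2], [0, 0, 0, 0, 0, 0, 0.4], [0, 0, 0, 0, 0, 0, 1], [0, 0, 0, 0, 0, 0, 1], [0, 0, 0, 0, 0, 0, 1]]

```text
clock: 19.95
eef_pos: [504.6, 239.9, 106.2]
tcp_rot: [-3.14, 0.0, 2.955]
contact_force: [0.5, 0.2, 0.3]
opening: 1.0
grasp_force: 0.0
```

Call:
send_rows:
  moves:
    - [[0, 0, 0.01, 0, 0, 0, 1], [0, 0, 0.02, 0, 0, 0, 1], [0, 0, 0.03, 0, 0, 0, 1], [0, 0, 0.03, 0, 0, 0, 1], [0, 0, 0.025, 0, 0, 0, 1], [0, 0, 0, 0, 0, 0, 1], [0, 0, 0, 0, 0, 0, 1]]

```text
clock: 20.65
eef_pos: [504.6, 240.0, 222.0]
tcp_rot: [-3.141, 0.002, 2.955]
contact_force: [0.0, -0.4, -0.0]
opening: 0.998
grasp_force: 0.0
```

```bash
python3 - <<'E'
from m import *
s=sense();print(s['qpos'],s['tcp_rot'])
f=get('top')
for n,f in(('top',f),('wrist',wrist()),('side',get('side'))):
    print(n,proj(f,[world(0,2,135),world(25,0,88),world(25,-10,88),world(25,10,88)]))
E
```

```text
[ 0.44  0.28  1.81 -0.    1.06 -0.94] [-3.14  0.    2.96]
top [[246.44 192.17]
 [246.19 187.98]
 [249.07 187.49]
 [243.32 188.47]]
wrist [[ 36.88 274.69]
 [ 85.62 270.15]
 [ 76.59 273.93]
 [ 94.7  266.35]]
side [[247.61 207.72]
 [238.77 220.54]
 [238.83 218.3 ]
 [238.72 222.82]]
```

Call:
send_rows:
  moves:
    - [[0.0135, -0.0228, 0, 0, 0, -0.116, 1], [0.0135, -0.0228, 0, 0, 0, -0.116, 1], [0.0135, -0.0228, 0, 0, 0, -0.116, 1], [0.0135, -0.0228, 0, 0, 0, -0.116, 1], [0.0135, -0.0228, 0, 0, 0, -0.116, 1], [0.0135, -0.0228, 0, 0, 0, -0.116, 1], [0.0135, -0.0228, 0, 0, 0, -0.116, 1], [0.0135, -0.0228, 0, 0, 0, -0.116, 1], [0.0135, -0.0228, 0, 0, 0, -0.116, 1], [0.0135, -0.0228, 0, 0, 0, -0.116, 1]]

```text
clock: 21.8
eef_pos: [639.2, 10.8, 219.8]
tcp_rot: [-3.138, -0.0, 1.79]
contact_force: [0.1, -0.0, -0.4]
opening: 1.0
grasp_force: 0.0
```

Call:
send_rows:
  moves:
    - [[0, 0, 0, 0, 0, 0, 1], [0, 0, 0, 0, 0, 0, 1], [0, 0, 0, 0, 0, 0, 1], [0, 0, 0, 0, 0, 0, 1]]

```text
clock: 22.2
eef_pos: [638.8, 12.7, 220.9]
tcp_rot: [-3.139, -0.0, 1.797]
contact_force: [0.3, 0.3, -0.1]
opening: 0.996
grasp_force: 0.0
```

```bash
cat > chk.py <<'E'
from m import *
s=sense();print(s['eef_pos'],s['tcp_rot'])
w=wrist();i=w['img'].astype(int)
q=proj(w,[world(0,0,135),world(8,0,125),world(8,0,20),world(25,0,88),world(25,0,50),world(25,-15,88)]);print(q)
for st,c in red(w,q[0],60): print('red',st,c,S(onz(w,c,135)))
d=i.max(2);x0,x1=int(min(q[3,0],q[4,0]))-12,int(max(q[3,0],q[4,0]))+12;y0=int(q[3,1])
m=np.zeros_like(d,np.uint8);m[y0-45:y0+45,x0:x1]=(d[y0-45:y0+45,x0:x1]<50)
n,l,st,c=cv2.connectedComponentsWithStats(m)
for j in range(1,n):
    if st[j,4]>5:
        ys,xs=np.where(l==j);t=xs==(xs.max() if q[3,0]>q[4,0] else xs.min())
        u=(xs[t].mean(),ys[t].mean());print('dark',st[j],c[j],'tip',u,S(onz(w,u,88)))
E
python3 chk.py
```

```text
[638.79  12.68 220.88] [-3.14 -0.    1.8 ]
[[106.79 108.36]
 [125.24 108.35]
 [168.07 107.87]
 [165.29 108.21]
 [177.17 108.03]
 [166.89 127.09]]
red [ 96  98  75  13 783] [131.4  104.15] [16.6   2.74]
dark [168 106  10   9  63] [173.76 109.86] tip (np.float64(168.0), np.float64(110.0)) [27.09 -1.39]
```

```bash
python3 - <<'E'
from m import *
w=pickle.load(open('wrist.pkl','rb'));i=w['img'].astype(int)
for x in range(98,186,5):
    col=i[85:125,x]; m=(col[:,0]>80)&(col[:,1]<60)&(col[:,2]<60); r=np.where(m)[0]+85
    print(x,(r.min(),r.max(),r.mean()) if len(r) else None, (np.where(col.max(1)<55)[0]+85))
print(proj(w,[world(8,0,80),world(8,3,80),world(8,3,130),world(8,3,30)]))
E
```

```text
98 (np.int64(99), np.int64(109), np.float64(104.0)) []
103 (np.int64(99), np.int64(109), np.float64(104.0)) []
108 (np.int64(99), np.int64(109), np.float64(104.0)) []
113 (np.int64(99), np.int64(109), np.float64(104.0)) []
118 (np.int64(99), np.int64(109), np.float64(104.0)) []
123 (np.int64(98), np.int64(110), np.float64(104.0)) []
128 (np.int64(99), np.int64(110), np.float64(104.5)) []
133 (np.int64(99), np.int64(109), np.float64(104.0)) []
138 (np.int64(99), np.int64(109), np.float64(104.0)) []
143 (np.int64(99), np.int64(109), np.float64(104.0)) []
148 (np.int64(100), np.int64(109), np.float64(104.5)) []
153 (np.int64(100), np.int64(109), np.float64(104.5)) []
158 (np.int64(100), np.int64(109), np.float64(104.5)) []
163 (np.int64(101), np.int64(108), np.float64(104.5)) []
168 (np.int64(101), np.int64(108), np.float64(104.5)) [110]
173 None [106 107 108 109 110 111 112 113 114]
178 None []
183 None []
[[147.78 108.1 ]
 [147.4  104.36]
 [121.57 103.76]
 [164.96 104.75]]
```

Call:
send_rows:
  moves:
    - [[-0.0135, 0.0227, 0, 0, 0, 0, 1], [-0.0135, 0.0227, 0, 0, 0, 0, 1], [-0.0135, 0.0227, 0, 0, 0, 0, 1], [-0.0135, 0.0227, 0, 0, 0, 0, 1], [-0.0135, 0.0227, 0, 0, 0, 0, 1], [-0.0135, 0.0227, 0, 0, 0, 0, 1], [-0.0135, 0.0227, 0, 0, 0, 0, 1], [-0.0135, 0.0227, 0, 0, 0, 0, 1], [-0.0135, 0.0227, 0, 0, 0, 0, 1], [-0.0135, 0.0227, 0, 0, 0, 0, 1]]

```text
clock: 23.25
eef_pos: [503.3, 240.2, 221.4]
tcp_rot: [-3.141, 0.0, 1.796]
contact_force: [0.4, 0.3, -0.1]
opening: 1.0
grasp_force: 0.0
```

Call:
send_rows:
  moves:
    - [[0, 0, 0, 0, 0, 0, 1], [0, 0, 0, 0, 0, 0, 1], [0, 0, 0, 0, 0, 0, 1]]

```text
clock: 23.55
eef_pos: [504.5, 238.6, 221.3]
tcp_rot: [-3.14, 0.0, 1.795]
contact_force: [-0.6, 0.4, -0.2]
opening: 0.998
grasp_force: 0.0
```

Call:
send_rows:
  moves:
    - [[-0.0005, 0.0007, -0.015, 0, 0, 0, 1], [0, 0, -0.02, 0, 0, 0, 1], [0, 0, -0.02, 0, 0, 0, 1], [0, 0, -0.02, 0, 0, 0, 1], [0, 0, -0.02, 0, 0, 0, 1], [0, 0, -0.012, 0, 0, 0, 1], [0, 0, -0.008, 0, 0, 0, 1], [0, 0, 0, 0, 0, 0, 1], [0, 0, 0, 0, 0, 0, 1]]

```text
clock: 24.45
eef_pos: [504.3, 239.5, 106.7]
tcp_rot: [-3.141, 0.0, 1.795]
contact_force: [-0.1, 0.6, 0.9]
opening: 1.003
grasp_force: 0.0
```

Call:
send_rows:
  moves:
    - [[0, 0, 0, 0, 0, 0, 0.6], [0, 0, 0, 0, 0, 0, 0.4], [0, 0, 0, 0, 0, 0, 0.2], [0, 0, 0, 0, 0, 0, 0], [0, 0, 0, 0, 0, 0, -1], [0, 0, 0, 0, 0, 0, -1], [0, 0, 0, 0, 0, 0, -1]]

```text
clock: 25.15
eef_pos: [503.1, 239.4, 106.8]
tcp_rot: [-3.139, 0.0, 1.795]
contact_force: [-4.1, -1.3, 7.9]
opening: 0.575
grasp_force: 29.9
```

Call:
send_rows:
  moves:
    - [[0, 0, 0, 0, 0, 0.055, -1], [0, 0, 0, 0, 0, 0.055, -1], [0, 0, 0, 0, 0, 0.055, -1], [0, 0, 0, 0, 0, 0.055, -1], [0, 0, 0, 0, 0, 0, -1], [0, 0, 0, 0, 0, 0, -1]]

```text
clock: 25.75
eef_pos: [502.8, 239.3, 106.8]
tcp_rot: [-3.138, -0.0, 2.015]
contact_force: [-5.8, -0.7, 8.5]
opening: 0.577
grasp_force: 30.1
```

Call:
send_rows:
  moves:
    - [[0, 0, 0, 0, 0, 0, -0.2], [0, 0, 0, 0, 0, 0, 0.4], [0, 0, 0, 0, 0, 0, 1], [0, 0, 0, 0, 0, 0, 1], [0, 0, 0.01, 0, 0, 0, 1], [0, 0, 0.025, 0, 0, 0, 1], [0, 0, 0.03, 0, 0, 0, 1], [0, 0, 0.03, 0, 0, 0, 1], [0, 0, 0.02, 0, 0, 0, 1], [0, 0, 0, 0, 0, 0, 1]]

```text
clock: 26.75
eef_pos: [505.6, 240.3, 225.0]
tcp_rot: [3.137, 0.0, 2.015]
contact_force: [0.5, 0.9, -0.6]
opening: 0.995
grasp_force: 0.0
```

Call:
send_rows:
  moves:
    - [[0.0135, -0.0227, 0, 0, 0, -0.022, 1], [0.0135, -0.0227, 0, 0, 0, -0.022, 1], [0.0135, -0.0227, 0, 0, 0, -0.022, 1], [0.0135, -0.0227, 0, 0, 0, -0.022, 1], [0.0135, -0.0227, 0, 0, 0, -0.022, 1], [0.0135, -0.0227, 0, 0, 0, -0.022, 1], [0.0135, -0.0227, 0, 0, 0, -0.022, 1], [0.0135, -0.0227, 0, 0, 0, -0.022, 1], [0.0135, -0.0227, 0, 0, 0, -0.022, 1], [0.0135, -0.0227, 0, 0, 0, -0.022, 1]]

```text
clock: 27.75
eef_pos: [638.9, 11.5, 220.4]
tcp_rot: [-3.139, -0.0, 1.794]
contact_force: [0.9, -0.5, -0.4]
opening: 1.0
grasp_force: 0.0
```

Call:
send_rows:
  moves:
    - [[0, 0, 0, 0, 0, 0, 1], [0, 0, 0, 0, 0, 0, 1], [0, 0, 0, 0, 0, 0, 1], [0, 0, 0, 0, 0, 0, 1]]

```text
clock: 28.15
eef_pos: [638.3, 13.3, 221.0]
tcp_rot: [-3.14, -0.0, 1.796]
contact_force: [0.1, 0.9, 0.2]
opening: 1.004
grasp_force: 0.0
```

```bash
python3 chk.py
```

```text
[638.33  13.34 221.03] [-3.14 -0.    1.8 ]
[[107.4  109.64]
 [125.79 109.56]
 [168.37 108.67]
 [165.69 109.22]
 [177.5  108.9 ]
 [167.3  128.05]]
red [ 97 100  74  12 739] [130.85 105.36] [15.86  2.78]
dark [167 101  11  10  73] [173.49 105.4 ] tip (np.float64(167.0), np.float64(105.5)) [26.32  2.91]
```

The needle is at y=2.9 mm and the red line at 2.8 mm, so they line up and the arm is clear. I hand in.

```bash
python3 -c "
from rig import sign_off
print(sign_off())"
```

```text
the job is handed in; nothing more can be done
None
```

I handed the job in at about 28 s on the robot's clock: the panel stands released and upright on the ledge, painted face to the pointer, with the needle measured about 0.1 mm from the middle of the red line; no verdict came back.

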